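# Seat an angle bracket in the corner of a drilling fixture and hold it there

### The job

Pick up the aluminium angle bracket from the bench and set it flat on the drilling fixture's plate, its foot lying down and its upright leg at the end away from the far fence (the fence farther from the robot). Press it firmly into the corner so that it bears squarely against both fences at once, the foot's free end on the far fence and its long side on the side fence, and finish while still holding it pressed there: do not let go. Leave everything else on the bench where it is.

Things in the scene. Friction and masses are not known exactly. Their poses are not given: they have to be found in the camera images.
- bracket: loose L-shaped aluminium angle bracket, 0.15-0.31 kg, flat on the bench. Foot 70 (x) by 50 (y) by 15 mm high with two dark holes; upright leg 12 mm thick in x, 50 wide in y, at the foot's -x end (x -35 to -23 mm), its top 60 mm above the underside. Origin: centre of the foot's underside, z up, +x from leg to free end. The leg can be gripped across its thickness from above.
- foot_corner (a point): the bracket's lower corner that belongs in the fixture's corner: free end (+x), left side (+y) of the foot, at x 35, y 25, z 0 mm in the bracket's frame; same axes as the bracket
- fixture: drilling fixture, fixed: dark steel plate 180 (x) by 150 (y) by 12 mm thick with two bright steel fences on it. Origin: centre of its underside, on the bench, z up; +x to the far fence, +y to the side fence. Plate top at z 12, fence tops at z 26 mm. The seated bracket has parallel axes and its origin at x 25, y 25, z 12 mm in this frame.
- fence_end: the far fence, a rigid steel bar on the plate, 16 mm thick in the fixture's x, 100 mm long in its y, 14 mm high; origin: centre of its underside, 68 mm along fixture x and -10 mm along fixture y; its face towards the part is at fixture x 60 mm; axes as the fixture
- fence_side: side fence, rigid steel bar, 120 mm long in the fixture's x, 16 mm thick in its y, 14 mm high; origin: centre of its underside, at fixture x -10, y 58 mm; its face towards the part is at fixture y 50 mm; axes as the fixture. The fences do not quite meet: a small gap is left in the corner
- corner (a point): the point on the plate's top where the planes of the two fence faces meet: x 60, y 50, z 12 mm in the fixture's frame; axes as the fixture
- block: bystander: plain aluminium block 55 x 40 x 30 mm high with one dark hole; origin at the centre of its underside
- bush: bystander: aluminium flanged bush, flange 52 mm across, 40 mm high; origin at the centre of its underside
- parallel: bystander: ground steel bar 80 x 12 x 22 mm high; origin at the centre of its underside
- brush: bystander: brush lying on the bench; origin near its middle
- driver: bystander: screwdriver lying on the bench; origin near its middle
- oil: bystander: can 60 mm across, 130 mm high; origin at the centre of its underside
- tin: bystander: open steel cup 70 mm across, 50 mm high; origin at the centre of its underside
Mind the look-alikes: they are no part of the job. Leave any green or purple look-alike of the bracket alone.

How it is judged:
By the outcome, as a careful person would: the job done as asked, in the order asked, and still so for the second after the job is handed in, while the arm keeps its last pose, push and grip.
It also fails if it takes over 61 s, if anything falls off the work surface, if the arm or the gripper's body presses on something with over 40 N, if the wrist force passes 120 N, or if a joint passes its speed limit or range.

### The arm

A 6-joint arm with a two-finger parallel gripper is mounted at the origin on the work surface. World frame = base frame: x ahead of the robot, y to its left, z up, the work surface at z = 0. Lengths are in m, angles in degrees, forces in N, time in s.
With the tool pointing down it reaches from about 0.3 to 0.75 m from the base axis. Payload 8.5 kg.
Tool frame: the origin (TCP) lies at the very end of the fingers, on their centre line; the grasp point (between the pads) lies 19 mm behind it; z points along the fingers, y is the line along which they close (so a half turn about z gives the same grasp; the last joint's range is limited). The gripper opens to 85 mm and grips with 20 to 120 N. Pads are 22 mm wide; open, the fingers measure 114 mm over their backs; the gripper's body (76 mm by 85 mm) begins 54 mm behind the grasp point. The pads swing forward as they close: fully open they stand 13 mm farther back than shut.
Start: joints at [-86.648, 21.807, 74.336, -0, 83.858, -12.336], TCP at [0.149, -0.529, 0.231] pointing down, gripper open.
Joint ranges: [-178.18, 178.18], [-50.72, 133.34], [12.68, 142.11], [-81.47, 261.47], [9.98, 163.14], [-165.26, 165.26]. Speed limits (degrees/s): [136.94, 136.94, 180, 180, 180, 180].

### API

Orientations are given as a 3x3 rotation matrix whose columns are the frame's x, y, z axes.
In Python, from rig import env gives the robot as it stands.
- The arm moves only by the tool move_arm, never from a script. Its argument "plan" is a list of rows, each a list of 7 numbers: the turn, a rotation vector about the tool's x, y, z in degrees, then the shift along the tool's x, y, z in cm, then the gripper command: -1 is shut, 1 is fully open, values between are in proportion. In form: [[ax, ay, az, tx, ty, tz, jaw], ...]. A call has 1 to 5 rows; each row is the pose to reach, as a shift and turn from the pose commanded when the call began, along the tool's axes at that moment; what a row does not reach only later rows make up. A row lasts 1/10 s, in which the tool goes at most 50 mm and 8.59 degrees, less where a joint would pass 70% of its speed; a pose out of reach is approached as far as the arm can. A call with a gripper value outside its range is refused whole. The fingers move at their own pace and stop on an object; "squeeze" is the grip in N (left out, the last holds). Time passes only in rows, so rows that repeat a pose let the fingers close. It gives the time, the measured TCP pose, the force, the opening and the grip force at its end, in the units of the state.
- env.observe(): the state, without advancing time (a new reading comes with each control period).
- env.get_image(name): name is "side" or "top" or "wrist"; returns a dict with "color" (480x640x3 uint8, red, green, blue), "fov_y" (degrees; the focal length in pixels is half the picture's height over the tangent of half this angle, whatever the lens; pixels are square), "cx", "cy" (the principal point, pixels), "distortion" ([k1, k2, p1, p2, k3] as OpenCV has them; the pictures are not rectified), "R" (3x3) and "t" (3): a world point X has camera coordinates R X + t. Camera axes: x right, y down, z forward; pixel columns grow to the right and rows downward; lengths in m; the calibration is good to about 2 mm. A picture is of the moment at which its call begins. There is no depth.
- env.close_job(): hands the job in; it is judged then, once.
Trained networks look in a picture, given as the dict that the camera call returned (one of the last four; its "shot" number tells which), for a name from the list of things; names that differ only in an ending like _2 or _b are one class to them, and where a whole thing is asked for, a point or a joint stands for the part that bears it (a point fixed in the world has none). Each returns a list of dicts, best first, with "conf" (0 to 1); they miss things now and then, are a little off and sometimes report something else, mostly with a low value. They report only what shows in the picture. A call takes as long as a camera call. They do not tell look-alikes from the thing itself.
- env.outline_of(target, picture): "mask" (480x640 bool, what is visible of it) and "bbox" ([centre column, centre row, width, height] in pixels, round what is visible of it).
- env.tip_of(target, picture): "pixel" ([column, row] in pixels: a listed point, or the origin of a listed thing).
The state is a dict: "time_s": time; "q": joint angles; "qvel": joint speeds; "joint_efforts": joint torques, N m; "position": TCP position; "tool_rot": TCP orientation; "ft_force": force on the tool from outside, world axes, zero at the start; "wrist_torque": the same for the moment, N m; "grip_width": finger opening in m; "gripper_force": force on a finger pad.
Only numpy, scipy, OpenCV 4.12 (cv2) and the standard library are available. Lean on these libraries where they do the work, as an engineer would, in place of code of your own. Each camera call takes 0.05 s, during which the arm holds its last target. There are 200 camera calls.

## Working session

There is one attempt and no reset: what is moved stays moved. The work goes in short steps, Python scripts to look and compute and a tool call to move; the robot and the scene stay as the last step left them, time stands still between calls to the robot, and variables do not carry over. Pictures are saved under pics/ and viewed, at most 12 in all, crops included, and the job is handed in when it is done.

Besides the shell and the picture viewer there is one more tool, called after "Call:" by a JSON object that holds its "method" and its "body". move_arm: Moves the arm, as the interface text tells. Its arguments: {"type":"object","properties":{"plan":{"type":"array"},"squeeze":{"type":"number"}},"required":["plan"]}

```bash
mkdir -p pics; cat > h.py <<'E'
import numpy as np, cv2
from rig import env
def K(p):
    f=240/np.tan(np.radians(p["fov_y"])/2); return np.array([[f,0,p["cx"]],[0,f,p["cy"]],[0,0,1.]])
def ray(p,px):
    u=cv2.undistortPoints(np.array([[px]],float),K(p),np.array(p["distortion"],float))[0,0]
    R=np.array(p["R"]);return -R.T@np.array(p["t"]), R.T@np.array([u[0],u[1],1.])
def atz(p,px,z):
    o,d=ray(p,px);return o+d*(z-o[2])/d[2]
def proj(p,X):
    return cv2.projectPoints(np.array(X,float).reshape(-1,3),cv2.Rodrigues(np.array(p["R"]))[0],np.array(p["t"],float),K(p),np.array(p["distortion"],float))[0].reshape(-1,2)
E
python3 - <<'E'
from h import *
np.set_printoptions(precision=4,suppress=True)
for n in("top","side"):
    p=env.get_image(n); cv2.imwrite(f"pics/{n}0.png",p["color"][:,:,::-1])
    print(n,p["fov_y"],p["distortion"],-np.array(p["R"]).T@p["t"])
    for t,z in(("bracket",0),("foot_corner",0),("fixture",0),("corner",.012),("fence_end",.012),("fence_side",.012)):
        for d in env.tip_of(t,p)[:3]: print(t,d["conf"],np.array(d["pixel"]),atz(p,d["pixel"],z))
E
```

```text
top 51.88862852553901 [-0.0017  0.      0.      0.      0.    ] [0.3789 0.0137 1.1544]
bracket 0.87 [464.3 249.2] [ 0.5136 -0.3265  0.    ]
bracket 0.78 [516.7 248.2] [ 0.5151 -0.4504  0.    ]
bracket 0.72 [499.7 184.2] [ 0.6701 -0.419   0.    ]
foot_corner 0.95 [510.5 231.9] [ 0.5541 -0.438   0.    ]
foot_corner 0.86 [508.3 283.6] [ 0.4319 -0.4256  0.    ]
foot_corner 0.63 [514.7 197.2] [ 0.638  -0.4531  0.    ]
fixture 0.82 [267.2 237.6] [0.5448 0.1383 0.    ]
corner 0.65 [245.3 216.6] [0.5934 0.1889 0.012 ]
fence_end 0.87 [271.2 207.8] [0.614  0.1281 0.012 ]
fence_side 0.8 [244.7 245.4] [0.5251 0.1894 0.012 ]
side 47.36597116204195 [-0.077  0.     0.     0.     0.   ] [ 0.4087 -0.9753  0.6506]
bracket 0.98 [347.2 436.1] [ 0.5231 -0.4532  0.    ]
bracket 0.72 [258.1 424.9] [ 0.3956 -0.4105  0.    ]
bracket 0.65 [432.3 409.1] [ 0.6623 -0.4258 -0.    ]
foot_corner 0.83 [423.1 422.9] [ 0.64   -0.4492  0.    ]
foot_corner 0.68 [370.8 423.5] [ 0.5625 -0.4364  0.    ]
foot_corner 0.66 [284.2 433.8] [ 0.4325 -0.4335  0.    ]
fixture 0.61 [307.5 234.3] [0.5472 0.141  0.    ]
corner 0.81 [327.7 221.8] [0.6011 0.1715 0.012 ]
corner 0.57 [295.  223.4] [0.5221 0.1779 0.012 ]
fence_end 0.76 [334.  231.4] [0.6078 0.1227 0.012 ]
fence_end 0.24 [381.  293.5] [ 0.6548 -0.1354  0.012 ]
fence_side 0.59 [295.5 221.5] [0.5244 0.1871 0.012 ]
```

View pics/top0.png

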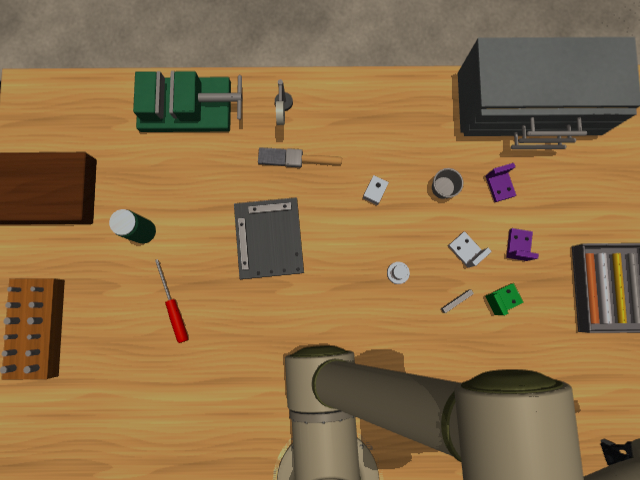

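View pics/side0.png

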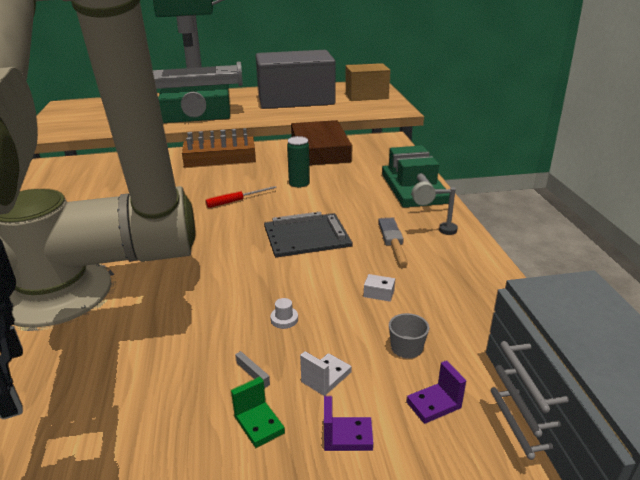

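The top view shows the grey bracket at (464,249), its leg to the lower right at (481,257). The purple and green look-alikes sit right of it at (500,184), (520,245) and (505,298). The fixture is at (268,238), with its far fence at the top and its side fence at the left. The side view shows the bracket at (325,372) and the fixture at (307,234). Next I'll fit poses to the outlines.

```bash
cat >> h.py <<'E'
from scipy.optimize import minimize
def box(x0,x1,y0,y1,z0,z1): return np.array([[x,y,z] for x in(x0,x1) for y in(y0,y1) for z in(z0,z1)])/1000
BR=[box(-35,35,-25,25,0,15),box(-35,-23,-25,25,0,60)]
FX=[box(-90,90,-75,75,0,12),box(60,76,-60,40,12,26),box(-70,50,50,66,12,26)]
FE=FX[1:2]; FS=FX[2:3]
def place(B,v,z=0):
    c,s=np.cos(v[2]),np.sin(v[2]); return B@np.array([[c,-s,0],[s,c,0],[0,0,1]]).T+[v[0],v[1],z]
def sil(p,parts,v,z=0):
    m=np.zeros((480*2,640*2),np.uint8)
    for B in parts:
        q=proj(p,place(B,v,z)); cv2.fillConvexPoly(m,cv2.convexHull(np.round((q*2+.5)*16).astype(np.int32)),1,shift=4)
    return cv2.resize(m.astype(np.float32),(640,480),interpolation=cv2.INTER_AREA)
def getmask(p,t,near):
    L=env.outline_of(t,p); return min(L,key=lambda d:np.hypot(*(np.array(d["bbox"][:2])-near)))["mask"].astype(np.float32)
def fit(obs,v0,z=0):
    # obs: list of (picture, mask, parts)
    def cost(v): 
        return sum(np.abs(cv2.GaussianBlur(sil(p,parts,v,z),(0,0),1)-cv2.GaussianBlur(m,(0,0),1)).sum()/m.sum() for p,m,parts in obs)
    v=np.array(v0,float)
    for k in (1,.3):
        S=np.vstack([v]+[v+k*np.array(d) for d in((.012,0,0),(0,.012,0),(0,0,.2))])
        r=minimize(cost,v,method="Nelder-Mead",options=dict(initial_simplex=S,xatol=1e-5,fatol=1e-5)); v=r.x
    return v,r.fun/len(obs)
E
python3 - <<'E'
from h import *
np.set_printoptions(precision=4,suppress=True)
T,S=env.get_image("top"),env.get_image("side")
ob=[(T,getmask(T,"bracket",(468,249)),BR),(S,getmask(S,"bracket",(326,372)),BR)]
of=[(T,getmask(T,"fixture",(268,238)),FX),(S,getmask(S,"fixture",(307,234)),FX)]
ofe=[(T,getmask(T,"fence_end",(271,208)),FE),(T,getmask(T,"fence_side",(244,245)),FS)]
for nm,o,v0 in(("br",ob,(.5136,-.3265,.9)),("fx",of,(.545,.138,.07)),("fences",ofe,(.545,.138,.07))):
    for oo in (o,o[:1],o[1:]):
        v,c=fit(oo,v0); print(nm,v[:2],np.degrees(v[2]),c)
s=env.observe(); print(s["time_s"],s["position"],s["tool_rot"],s["grip_width"])
E
```

```text
br [ 0.5133 -0.3283] 40.26165606533751 0.07741650938987732
br [ 0.5141 -0.3265] 38.44682340570797 0.06372035294771194
br [ 0.5131 -0.33  ] 41.77742119386149 0.027896275743842125
fx [0.5445 0.1348] 5.346133389603494 0.04712207615375519
fx [0.5449 0.1345] 5.710236870958586 0.024173447862267494
fx [0.5451 0.1385] 4.419483083587868 0.06248392537236214
fences [0.5444 0.1351] 5.211349953925745 0.16645191609859467
fences [0.5445 0.1352] 5.213258290111765 0.09759759902954102
fences [0.5449 0.1353] 5.551765110893673 0.2284339815378189
1.1 [ 0.1487 -0.5295  0.2313] [[ 0.9627  0.2704  0.    ]
 [ 0.2704 -0.9627 -0.    ]
 [ 0.      0.     -1.    ]] 0.08524063328432734
```

Call:
{"method": "move_arm", "body": {"plan": [[0,0,-114.6,37.9,-8.3,3,-0.06],[0,0,-114.6,37.9,-8.3,3,-0.06],[0,0,-114.6,37.9,-8.3,3,-0.06],[0,0,-114.6,37.9,-8.3,3,-0.06],[0,0,-114.6,37.9,-8.3,3,-0.06]], "squeeze": 60}}

```text
time_s: 1.6
position: [0.3703, -0.4111, 0.212]
tool_rot: [[0.515, 0.857, 0.0], [0.857, -0.515, -0.0], [-0.0, 0.0, -1.0]]
ft_force: [1.6, -0.9, -0.4]
grip_width: 0.0399
gripper_force: 0.0
```

```bash
cat >> h.py <<'E'
def go(x,y,z,yaw):
    s=env.observe(); R=np.array(s["tool_rot"]); d=R.T@(np.array([x,y,z])-s["position"])*100
    a=np.degrees(np.arctan2(R[1,1],R[0,1])); t=-((yaw-a+180)%360-180)
    print("t %.2f pos %s yaw %.2f | turn z %.2f shift %s"%(s["time_s"],np.round(s["position"],4),a,t,np.round(d,2)),"F",np.round(s["ft_force"],1),"q",np.round(s["q"],1),"w",round(s["grip_width"],4))
E
python3 -c "
from h import *
env.get_image('top');env.get_image('top');go(.4912,-.3472,.20,40.3)"
```

```text
t 1.70 pos [ 0.3728 -0.409   0.2116] yaw -30.76 | turn z -71.06 shift [11.37  7.02  1.18] F [-0.1 -0.5 -0.2] q [-60.   23.   75.8   0.1  81.3 -29.2] w 0.0403
```

Call:
{"method": "move_arm", "body": {"plan": [[0,0,-71,11.4,7,1.2,-0.06],[0,0,-71,11.4,7,1.2,-0.06],[0,0,-71,11.4,7,1.2,-0.06],[0,0,-71,11.4,7,1.2,-0.06],[0,0,-71,11.4,7,1.2,-0.06]]}}

```text
time_s: 2.2
position: [0.4882, -0.3511, 0.1997]
tool_rot: [[-0.208, 0.978, -0.001], [0.978, 0.208, 0.0], [0.0, -0.0, -1.0]]
ft_force: [0.7, -1.0, 0.7]
grip_width: 0.04
gripper_force: 0.0
```

```bash
python3 -c "
from h import *
env.get_image('top');p=env.get_image('wrist');cv2.imwrite('pics/w1.png',p['color'][:,:,::-1])
print(p['fov_y'],p['distortion'],-np.array(p['R']).T@p['t'])
for d in env.outline_of('bracket',p): print(d['conf'],d['bbox'])
go(.4912,-.3472,.20,40.3)"
```

```text
61.67023274271966 [-0.03901068  0.          0.          0.          0.        ] [ 0.47255764 -0.28302584  0.34275098]
0.86 [506.4, 334.4, 115.4, 85.1]
0.75 [188.4, 257.1, 102.2, 88.3]
0.65 [349.6, 204.4, 104.1, 106.7]
0.6 [328.1, 333.9, 90.6, 85.0]
t 2.35 pos [ 0.4875 -0.3518  0.2   ] yaw 11.39 | turn z -28.91 shift [0.37 0.46 0.  ] F [-0.3  1.1 -0.2] q [-47.1  28.3  68.9  -0.   82.9 -58.5] w 0.04
```

View pics/w1.png

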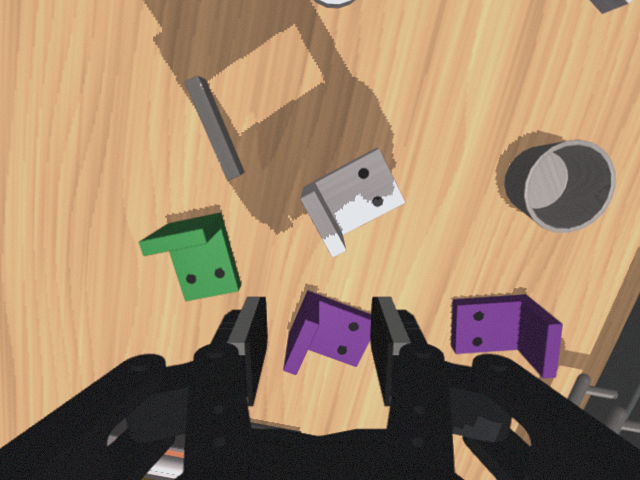

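The wrist view shows the grey bracket whole at (352,203), its leg at (322,220). The fingers are in front at the bottom.

```bash
python3 -c "
from h import *
p=env.get_image('wrist');m=getmask(p,'bracket',(350,204))
S=env.get_image('side')
v,c=fit([(p,m,BR)],(.5133,-.3285,.7));print(v,np.degrees(v[2]),c)
g=cv2.cvtColor(p['color'],cv2.COLOR_RGB2BGR)
for B in BR:
  q=proj(p,place(B,v));cv2.polylines(g,[cv2.convexHull(np.round(q).astype(np.int32))],True,(0,0,255),1)
cv2.imwrite('pics/w2.png',cv2.resize(g[120:280,270:430],None,fx=3.5,fy=3.5))
l=place(np.array([[-.029,0,0]]),v)[0];print(l)
go(l[0],l[1],.1,np.degrees(v[2]))"
```

```text
[ 0.51306149 -0.32962049  0.71091322] 40.73232690613117 0.03510662540793419
[ 0.49108627 -0.34854375  0.        ]
t 2.50 pos [ 0.4874 -0.3518  0.2001] yaw 11.41 | turn z -29.33 shift [ 0.25  0.42 10.01] F [ 0.1 -0.2  0.3] q [-47.1  28.2  68.9  -0.   82.9 -58.5] w 0.0402
```

View pics/w2.png

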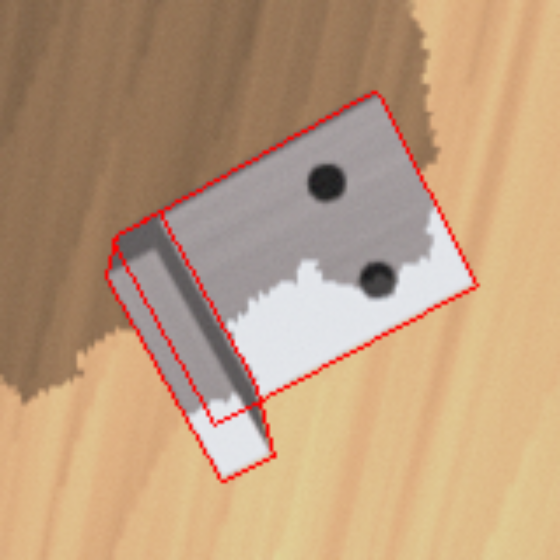

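The fitted outline lies on the bracket all round: yaw 40.7°, leg centre (0.4911, -0.3485). I'll turn, then descend.

Call:
{"method": "move_arm", "body": {"plan": [[0,0,-29.5,0.25,0.42,4,-0.06],[0,0,-29.5,0.25,0.42,8,-0.06],[0,0,-29.5,0.25,0.42,10,-0.06],[0,0,-29.5,0.25,0.42,10,-0.06],[0,0,-29.5,0.25,0.42,10,-0.06]]}}

```text
time_s: 3.0
position: [0.4911, -0.3482, 0.0996]
tool_rot: [[-0.656, 0.755, -0.001], [0.755, 0.656, 0.001], [0.001, -0.0, -1.0]]
ft_force: [0.3, -0.4, -1.0]
grip_width: 0.0401
gripper_force: 0.0
```

```bash
python3 -c "
from h import *
env.get_image('top');p=env.get_image('wrist');cv2.imwrite('pics/w3.png',p['color'][:,:,::-1])
go(.4911,-.3485,.021,40.8)"
```

```text
t 3.10 pos [ 0.4915 -0.3485  0.1006] yaw 40.93 | turn z 0.13 shift [ 0.03 -0.03  7.96] F [-1.1 -0.  -0.4] q [-46.6  33.7  76.8   0.   69.5 -87.5] w 0.0403
```

Call:
{"method": "move_arm", "body": {"plan": [[0,0,0,0,0,3,-0.06],[0,0,0,0,0,6,-0.06],[0,0,0,0,0,7.9,-0.06],[0,0,0,0,0,7.9,-0.06],[0,0,0,0,0,7.9,-0.06]]}}

```text
time_s: 3.6
position: [0.4918, -0.3485, 0.0221]
tool_rot: [[-0.657, 0.754, 0.001], [0.754, 0.657, -0.001], [-0.001, 0.0, -1.0]]
ft_force: [0.4, -0.5, 0.6]
grip_width: 0.0399
gripper_force: 0.0
```

Call:
{"method": "move_arm", "body": {"plan": [[0,0,0,0,0,0,-0.4],[0,0,0,0,0,0,-0.7],[0,0,0,0,0,0,-1],[0,0,0,0,0,0,-1],[0,0,0,0,0,0,-1]], "squeeze": 70}}

```text
time_s: 4.1
position: [0.4919, -0.3486, 0.0225]
tool_rot: [[-0.658, 0.753, 0.002], [0.753, 0.658, -0.002], [-0.003, 0.0, -1.0]]
ft_force: [0.1, 0.2, 6.7]
grip_width: 0.0114
gripper_force: 69.2
```

```bash
python3 -c "
from h import *
env.get_image('top');go(.4911,-.3485,.12,40.8);print(env.observe()['gripper_force'])"
```

```text
t 4.15 pos [ 0.4919 -0.3486  0.0225] yaw 41.12 | turn z 0.32 shift [ 0.04 -0.05 -9.75] F [-0.9  0.1  6.4] q [-46.6  39.3  81.1  -0.   59.5 -87.7] w 0.0108
69.1535210609436
```

Call:
{"method": "move_arm", "body": {"plan": [[0,0,0,0,0,-2,-1],[0,0,0,0,0,-5,-1],[0,0,0,0,0,-8,-1],[0,0,0,0,0,-10,-1],[0,0,0,0,0,-10,-1]]}}

```text
time_s: 4.65
position: [0.4922, -0.3488, 0.1239]
tool_rot: [[-0.658, 0.753, 0.004], [0.753, 0.658, -0.004], [-0.006, 0.0, -1.0]]
ft_force: [0.4, 0.7, -2.2]
grip_width: 0.011
gripper_force: 68.7
```

```bash
python3 -c "
from h import *
env.get_image('top');S=env.get_image('side');cv2.imwrite('pics/s2.png',cv2.resize(S['color'][200:440,200:520,::-1],None,fx=2,fy=2))
v=(.5445,.1349,np.radians(5.4))
for q in (-.029,0): print(place(np.array([[.025+q,.025,.012]]),v))
go(.50,.10,.15,5.4)"
```

```text
[[0.53816504 0.15941262 0.012     ]]
[[0.56703634 0.16214176 0.012     ]]
t 4.75 pos [ 0.4911 -0.3477  0.1204] yaw 41.13 | turn z 35.73 shift [33.14 30.12 -2.94] F [-0.8  0.5 -2.6] q [-46.6  32.4  75.4  -0.   72.2 -87.7] w 0.0108
```

View pics/s2.png

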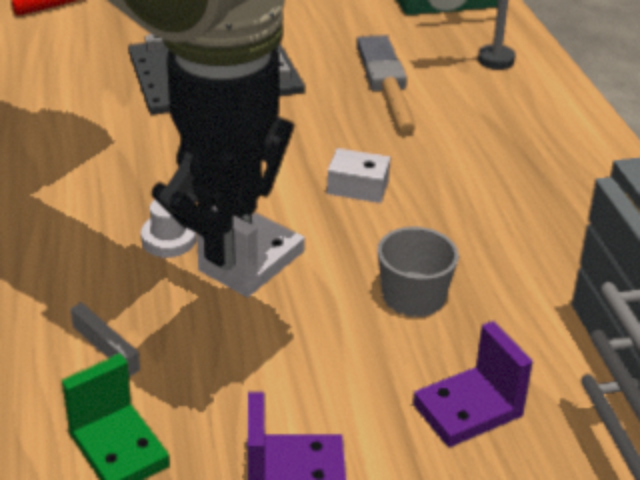

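The side view shows the bracket level and firmly held between the fingers. I'll carry it to the fixture.

Call:
{"method": "move_arm", "body": {"plan": [[0,0,35.7,33.1,30.1,0,-1],[0,0,35.7,33.1,30.1,0,-1],[0,0,35.7,33.1,30.1,0,-1],[0,0,35.7,33.1,30.1,0,-1],[0,0,35.7,33.1,30.1,0,-1]]}}

```text
time_s: 5.25
position: [0.4955, -0.1006, 0.1195]
tool_rot: [[-0.089, 0.996, -0.003], [0.996, 0.089, 0.001], [0.001, -0.002, -1.0]]
ft_force: [1.5, -0.1, -2.4]
grip_width: 0.0111
gripper_force: 68.6
```

```bash
python3 -c "
from h import *
env.get_image('top');env.get_image('top');go(.505,.11,.12,5.4)"
```

```text
t 5.35 pos [ 0.4949 -0.0969  0.1195] yaw 5.68 | turn z 0.28 shift [2.049e+01 3.060e+00 1.000e-02] F [-0.1 -1.1 -2.7] q [-24.6  24.1  91.3   0.1  64.9 -30.3] w 0.0112
```

Call:
{"method": "move_arm", "body": {"plan": [[0,0,0,5,0.7,0,-1],[0,0,0,10,1.5,0,-1],[0,0,0,15,2.3,0,-1],[0,0,0,19,3,0,-1],[0,0,0,20.5,3.1,0,-1]]}}

```text
time_s: 5.85
position: [0.5072, 0.1075, 0.1196]
tool_rot: [[-0.098, 0.995, -0.003], [0.995, 0.098, 0.001], [0.001, -0.003, -1.0]]
ft_force: [-0.0, 0.1, -2.3]
grip_width: 0.0116
gripper_force: 68.7
```

```bash
python3 -c "
from h import *
env.get_image('top');W,S,T=env.get_image('wrist'),env.get_image('side'),env.get_image('top')
go(.505,.11,.06,5.4)
np.set_printoptions(precision=4,suppress=True)
for p,n in((W,'w'),(S,'s'),(T,'t')):
  for t in ('fixture','fence_end','fence_side','bracket'):
    print(n,t,[(d['conf'],d['bbox']) for d in env.outline_of(t,p)[:2]])
cv2.imwrite('pics/w4.png',W['color'][:,:,::-1])"
```

```text
t 6.05 pos [0.5077 0.1037 0.1202] yaw 5.43 | turn z 0.03 shift [ 0.66 -0.2   6.02] F [-0.1 -0.2 -2.9] q [-1.5 25.1 89.2 -0.  65.7 -7. ] w 0.0112
w fixture [(0.79, [383.6, 198.2, 301.8, 234.7])]
w fence_end [(0.95, [496.4, 224.4, 50.1, 157.7]), (0.58, [385.0, 197.0, 308.3, 235.8])]
w fence_side [(0.83, [370.2, 108.7, 221.1, 28.4]), (0.21, [608.1, 332.0, 63.7, 212.4])]
w bracket [(0.62, [386.1, 336.8, 177.1, 199.6])]
s fixture [(0.6, [307.8, 234.9, 88.8, 47.0]), (0.45, [381.2, 287.4, 29.7, 32.2])]
s fence_end [(0.7, [337.5, 227.4, 14.3, 22.5])]
s fence_side [(0.6, [298.5, 219.0, 51.0, 8.8])]
s bracket [(0.89, [259.9, 412.8, 56.7, 71.2]), (0.83, [346.9, 422.9, 51.4, 53.7])]
t fixture [(0.69, [268.9, 233.7, 60.5, 75.0])]
t fence_end []
t fence_side [(0.39, [245.1, 259.6, 6.4, 12.8])]
t bracket [(0.88, [522.2, 243.8, 30.9, 33.3]), (0.56, [171.1, 299.7, 34.1, 80.2])]
```

View pics/w4.png

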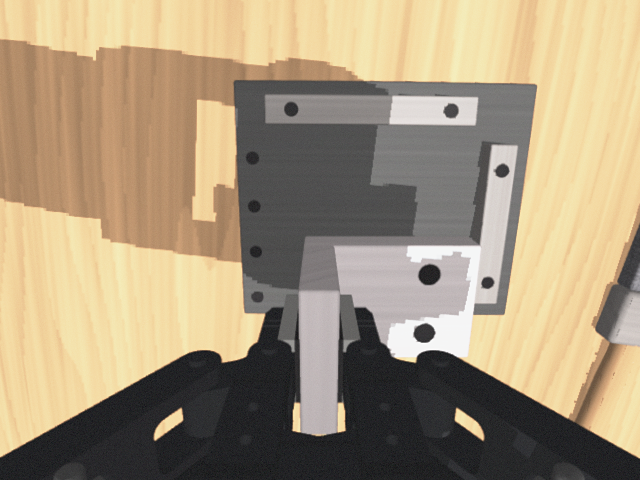

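The wrist view shows the fixture with its side fence along row 110, columns 265–477, and its far fence at columns 478–517, rows 145–302. The held bracket's foot corner is at (480,246), to be brought up and right. I'll refine the fixture's pose here.

```bash
python3 -c "
from h import *
np.set_printoptions(precision=4,suppress=True)
W=env.get_image('wrist')
a=getmask(W,'fence_end',(496,224));b=getmask(W,'fence_side',(370,109))
for o in ([(W,a,FE),(W,b,FS)],[(W,b,FS)],[(W,a,FE)]):
  v,c=fit(o,(.5445,.1349,.094));print(v,np.degrees(v[2]),c)
v,c=fit([(W,a,FE),(W,b,FS)],(.5445,.1349,.094))
# plate corner check (pixels read by eye)
P=np.array([[-90,75,12],[90,75,12]])/1000;print('plate corners',proj(W,place(P,v)))
from scipy.optimize import least_squares
Q=np.array([[-90,75,12],[90,75,12],[-70,66,26],[50,66,26],[-70,50,26],[50,50,26],[60,40,26],[76,40,26]])/1000
px=np.array([[235,81],[536,84.5],[265,95.5],[477,97.5],[266,124],[477,124.5],[491.5,145.5],[518,145]])
r=least_squares(lambda u:(proj(W,place(Q,u))-px).ravel(),v,x_scale=.01);print(r.x,np.degrees(r.x[2]),r.fun.round(1))
s=env.observe();y=np.arctan2(s['tool_rot'][1][1],s['tool_rot'][0][1])
F=np.array([[35,25,15],[35,-25,15],[-23,25,15]])/1000
b0=np.array([[.029,0,0]]);h=s['position'][2]-.0225
c0=np.array(s['position'][:2])+[.029*np.cos(y),.029*np.sin(y)]
print('bracket pred',c0,np.degrees(y),proj(W,place(F,(c0[0],c0[1],y),h)))
r2=least_squares(lambda u:(proj(W,place(F[:2],u,h))-np.array([[480,246.],[468.5,357]])).ravel(),(c0[0],c0[1],y),x_scale=.01);print('bracket meas',r2.x,np.degrees(r2.x[2]))
"
```

```text
[0.5441 0.1338 0.0953] 5.457783886869087 0.5295799374580383
[0.5397 0.1399 0.086 ] 4.929417724255114 0.8713166117668152
[0.5441 0.1338 0.0937] 5.36693077053896 0.18275544047355652
plate corners [[230.4757  73.8425]
 [535.3653  75.3814]]
[0.5459 0.1295 0.0897] 5.137385741528971 [-1.1 -0.2  1.2 -0.4  0.3 -0.4  1.6 -0.4  0.1  0.7 -1.3  1.9 -0.6 -1.
 -0.1 -0.1]
bracket pred [0.5368 0.1073] 5.433270916545402 [[481.106  247.1136]
 [467.5455 358.7311]
 [333.7484 247.2441]]
bracket meas [0.5368 0.1073 0.1121] 6.421688889101887
```

```bash
python3 -c "
from h import *
np.set_printoptions(precision=4,suppress=True)
A=cv2.imread('pics/w4.png')
for i in range(3):
  s=env.observe();W=env.get_image('wrist');print(s['time_s'],s['position'],-np.array(W['R']).T@W['t'],np.abs(A[:,:,::-1].astype(int)-W['color']).mean())
v=(.5447,.1345,np.radians(5.45))
g=cv2.cvtColor(W['color'],cv2.COLOR_RGB2BGR)
for B in FX: cv2.polylines(g,[cv2.convexHull(np.round(proj(W,place(B,v))).astype(np.int32))],True,(0,0,255),1)
for t,c in(('fence_end',(0,255,0)),('fence_side',(255,255,0))):
  d=env.outline_of(t,W)[0];k,_=cv2.findContours(d['mask'].astype(np.uint8),0,1);cv2.drawContours(g,k,-1,c,1);print(t,d['bbox'])
cv2.imwrite('pics/w5.png',g)"
```

```text
6.8 [0.508  0.1045 0.1211] [0.5011 0.1743 0.264 ] 6.476404079861111
6.85 [0.5079 0.1045 0.1211] [0.5011 0.1743 0.264 ] 6.463241102430556
6.9 [0.508  0.1045 0.1211] [0.5011 0.1743 0.264 ] 6.459850260416666
fence_end [493.1, 217.4, 50.1, 156.9]
fence_side [370.6, 102.8, 219.4, 31.5]
```

View pics/w5.png

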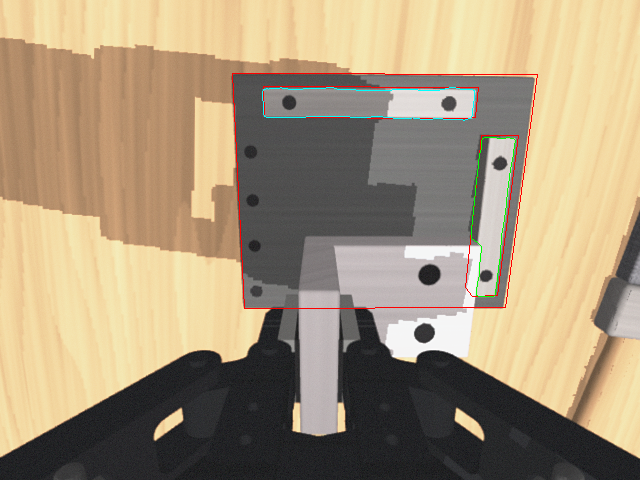

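With pose (0.5447, 0.1345, 5.45°), the drawn outlines lie within about 2 px of the plate and fences. I'll move above the backed-off spot and then go down.

```bash
python3 -c "
from h import *
go(.5272,.1459,.040,5.45)"
```

```text
t 7.05 pos [0.5079 0.1045 0.1211] yaw 5.44 | turn z -0.01 shift [3.93 2.31 8.11] F [ 0.4 -0.1 -2.4] q [-1.5 25.1 89.2  0.  65.7 -6.9] w 0.0108
```

Call:
{"method": "move_arm", "body": {"plan": [[0,0,0,2,1.2,0,-1],[0,0,0,3.9,2.3,0,-1],[0,0,0,3.9,2.3,2,-1],[0,0,0,3.9,2.3,4,-1],[0,0,0,3.9,2.3,5,-1]]}}

```text
time_s: 7.55
position: [0.5265, 0.1456, 0.0696]
tool_rot: [[-0.095, 0.995, -0.002], [0.995, 0.095, -0.0], [0.0, -0.002, -1.0]]
ft_force: [0.2, 0.4, -3.1]
grip_width: 0.011
gripper_force: 68.6
```

```bash
python3 -c "
from h import *
env.get_image('top');W=env.get_image('wrist');env.get_image('top');cv2.imwrite('pics/w6.png',W['color'][:,:,::-1])
go(.5272,.1459,.040,5.45)"
```

```text
t 7.70 pos [0.5272 0.1454 0.071 ] yaw 5.42 | turn z -0.03 shift [0.05 0.01 3.1 ] F [ 0.2 -0.2 -1.7] q [ 3.  31.2 88.   0.  60.8 -2.4] w 0.0112
```

View pics/w6.png

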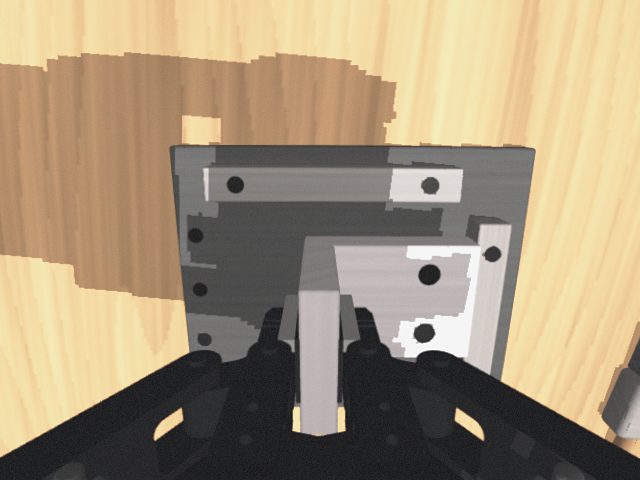

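The bracket's long edge (row about 246) runs parallel to the side fence edge (row about 201), and the free end is clear of the far fence. I'll lower it to the plate.

Call:
{"method": "move_arm", "body": {"plan": [[0,0,0,0,0,1.5,-1],[0,0,0,0,0,3,-1],[0,0,0,0,0,3.2,-1],[0,0,0,0,0,3.4,-1],[0,0,0,0,0,3.5,-1]]}}

```text
time_s: 8.2
position: [0.5277, 0.1455, 0.0369]
tool_rot: [[-0.095, 0.996, 0.002], [0.996, 0.095, 0.0], [-0.0, 0.002, -1.0]]
ft_force: [0.2, 1.0, -2.1]
grip_width: 0.0115
gripper_force: 68.5
```

```bash
python3 -c "
from h import *
env.get_image('top');go(.5379,.1590,.0345,5.45);print(env.observe()['wrist_torque'])"
```

```text
t 8.25 pos [0.5276 0.1455 0.0368] yaw 5.43 | turn z -0.02 shift [1.24 1.15 0.23] F [ 0.   0.7 -2.6] q [ 3.  34.  89.9 -0.  56.  -2.4] w 0.0114
[-0.02581939  0.08814847  0.05961178]
```

Now down until contact.

Call:
{"method": "move_arm", "body": {"plan": [[0,0,0,0,0,0.1,-1],[0,0,0,0,0,0.2,-1],[0,0,0,0,0,0.25,-1],[0,0,0,0,0,0.25,-1]]}}

```text
time_s: 8.65
position: [0.5274, 0.1456, 0.0345]
tool_rot: [[-0.095, 0.995, 0.001], [0.995, 0.095, 0.0], [-0.0, 0.001, -1.0]]
ft_force: [-1.8, 0.1, 5.7]
grip_width: 0.0113
gripper_force: 70.0
```

Contact at about 8 N. Next I'll slide towards the side fence.

Call:
{"method": "move_arm", "body": {"plan": [[0,0,0,0.3,0,0,-1],[0,0,0,0.6,0,0,-1],[0,0,0,0.9,0,0,-1],[0,0,0,1.1,0,0,-1],[0,0,0,1.2,0,0,-1]]}}

```text
time_s: 9.15
position: [0.527, 0.1565, 0.0345]
tool_rot: [[-0.095, 0.995, 0.003], [0.995, 0.095, -0.002], [-0.002, 0.002, -1.0]]
ft_force: [-0.4, -12.4, 7.4]
grip_width: 0.0113
gripper_force: 70.2
```

```bash
python3 -c "
from h import *
go(.5379,.1590,.0345,5.45);print(env.observe()['wrist_torque'])"
```

```text
t 9.15 pos [0.527  0.1565 0.0345] yaw 5.45 | turn z 0.00 shift [0.14 1.11 0.  ] F [ -0.4 -12.4   7.4] q [ 4.3 34.4 89.6 -0.2 55.9 -1.1] w 0.0113
[-2.02347714 -0.05666392 -0.21188294]
```

Call:
{"method": "move_arm", "body": {"plan": [[0,0,0,0,0.3,0,-1],[0,0,0,0,0.6,0,-1],[0,0,0,0,0.8,0,-1],[0,0,0,0,0.95,0,-1],[0,0,0,0,1.05,0,-1]]}}

```text
time_s: 9.65
position: [0.5347, 0.1571, 0.0346]
tool_rot: [[-0.095, 0.995, -0.004], [0.995, 0.095, -0.003], [-0.002, -0.004, -1.0]]
ft_force: [-12.7, -10.6, 16.3]
grip_width: 0.0112
gripper_force: 71.2
```

```bash
python3 -c "
from h import *
go(.5379,.1590,.0345,5.45);print(env.observe()['wrist_torque'])"
```

```text
t 9.65 pos [0.5347 0.1571 0.0346] yaw 5.44 | turn z -0.01 shift [0.15 0.34 0.  ] F [-12.7 -10.6  16.3] q [ 4.3 35.  88.1 -0.2 57.1 -1.1] w 0.0112
[-1.69090468  1.63919217 -0.13996022]
```

Call:
{"method": "move_arm", "body": {"plan": [[0,0,0,0,0.1,0,-1],[0,0,0,0,0.2,0,-1],[0,0,0,0,0.2,0,-1]]}}

```text
time_s: 9.95
position: [0.5369, 0.1573, 0.0345]
tool_rot: [[-0.095, 0.995, -0.003], [0.995, 0.095, -0.003], [-0.002, -0.004, -1.0]]
ft_force: [-11.6, -11.0, 14.7]
grip_width: 0.0117
gripper_force: 71.2
```

```bash
python3 -c "
from h import *
W=env.get_image('wrist');cv2.imwrite('pics/w7.png',cv2.resize(W['color'][170:410,240:560,::-1],None,fx=2.5,fy=2.5))
go(.5379,.1590,.0345,5.45);print(env.observe()['wrist_torque'])"
```

```text
t 10.00 pos [0.5369 0.1573 0.0345] yaw 5.44 | turn z -0.01 shift [0.16 0.12 0.  ] F [-12.8 -10.5  15.4] q [ 4.3 35.2 87.7 -0.2 57.3 -1.1] w 0.0112
[-1.6796138   1.51904225 -0.15462905]
```

View pics/w7.png

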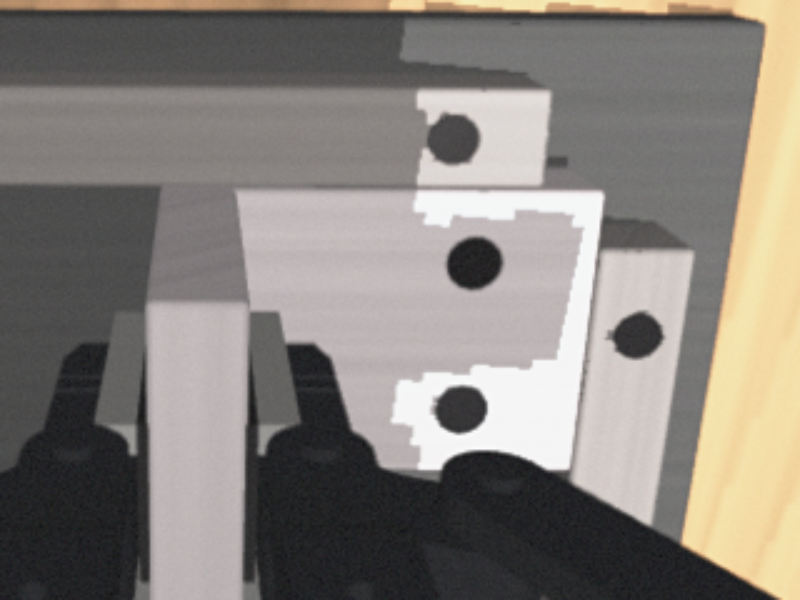

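The close view shows the foot nearly touching both fences, with slivers left at the far fence (590,350) and the side fence (row 187). The steady 12 N was sliding friction, so I'll push on.

Call:
{"method": "move_arm", "body": {"plan": [[0,0,0,0,0.1,0,-1],[0,0,0,0,0.2,0,-1],[0,0,0,0,0.3,0,-1],[0,0,0,0,0.3,0,-1]]}}

```text
time_s: 10.4
position: [0.5373, 0.1574, 0.0347]
tool_rot: [[-0.095, 0.995, -0.009], [0.995, 0.095, -0.004], [-0.003, -0.009, -1.0]]
ft_force: [-23.6, -13.2, 24.6]
grip_width: 0.0113
gripper_force: 72.4
```

```bash
python3 -c "
from h import *
go(.5379,.1590,.0345,5.45);print(env.observe()['wrist_torque'])"
```

```text
t 10.40 pos [0.5373 0.1574 0.0347] yaw 5.46 | turn z 0.01 shift [0.15 0.07 0.01] F [-23.6 -13.2  24.6] q [ 4.3 35.3 87.4 -0.2 57.8 -1.1] w 0.0113
[-2.03873267  2.99459201 -0.19428407]
```

The far fence is in contact. Now press harder on the side fence.

Call:
{"method": "move_arm", "body": {"plan": [[0,0,0,0.1,0,0,-1],[0,0,0,0.2,0,0,-1],[0,0,0,0.3,0,0,-1],[0,0,0,0.3,0,0,-1]]}}

```text
time_s: 10.8
position: [0.5373, 0.1576, 0.0348]
tool_rot: [[-0.095, 0.995, -0.009], [0.995, 0.095, -0.008], [-0.008, -0.01, -1.0]]
ft_force: [-24.3, -29.9, 26.3]
grip_width: 0.0112
gripper_force: 72.6
```

```bash
python3 -c "
from h import *
W=env.get_image('wrist');cv2.imwrite('pics/w8.png',cv2.resize(W['color'][200:400,360:520,::-1],None,fx=3,fy=3,interpolation=2))
go(.5379,.1590,.0345,5.45);print(env.observe()['wrist_torque'])"
```

```text
t 10.85 pos [0.5373 0.1576 0.0348] yaw 5.47 | turn z 0.02 shift [0.14 0.07 0.03] F [-23.9 -29.2  26.3] q [ 4.4 35.3 87.3 -0.5 57.9 -0.8] w 0.0112
[-4.68833924  3.06561082 -0.18666072]
```

View pics/w8.png

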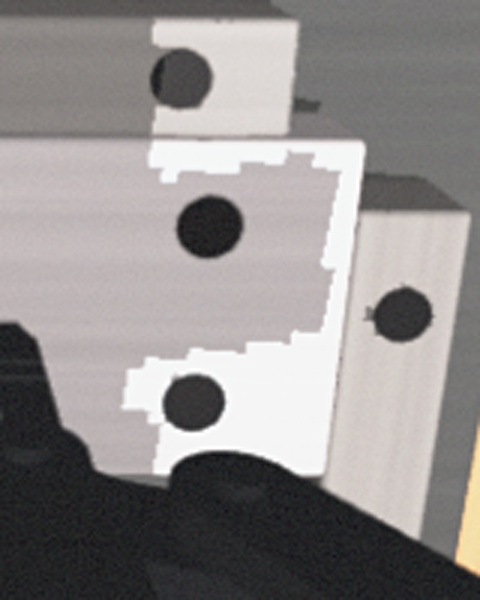

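Call:
{"method": "move_arm", "body": {"plan": [[-0.3,0.2,0,0,0,0,-1],[-0.6,0.4,0,0,0,0,-1],[-0.6,0.4,0,0,0,0,-1]]}}

```text
time_s: 11.15
position: [0.5374, 0.1576, 0.0345]
tool_rot: [[-0.095, 0.995, 0.001], [0.995, 0.095, -0.0], [-0.0, 0.001, -1.0]]
ft_force: [-21.5, -28.6, 23.3]
grip_width: 0.0111
gripper_force: 72.8
```

```bash
python3 -c "
from h import *
go(.5379,.1590,.0345,5.45);print(env.observe()['wrist_torque'])"
```

```text
t 11.15 pos [0.5374 0.1576 0.0345] yaw 5.47 | turn z 0.02 shift [ 0.13  0.06 -0.  ] F [-21.5 -28.6  23.3] q [ 4.2 35.1 87.8 -0.  57.  -1.2] w 0.0111
[-4.79786722  3.23102284 -0.21720909]
```

Tilt is corrected, and the foot shows flush on both fences. I'll check squareness with a small yaw probe each way.

Call:
{"method": "move_arm", "body": {"plan": [[0,0,-0.4,0,0,0,-1],[0,0,-0.8,0,0,0,-1],[0,0,-0.8,0,0,0,-1]]}}

```text
time_s: 11.45
position: [0.5374, 0.1576, 0.0345]
tool_rot: [[-0.108, 0.994, 0.0], [0.994, 0.108, 0.0], [0.0, 0.0, -1.0]]
ft_force: [-21.5, -29.3, 24.5]
grip_width: 0.011
gripper_force: 74.1
```

```bash
python3 -c "
from h import *
go(.5379,.1590,.0345,5.45);print(env.observe()['wrist_torque'])"
```

```text
t 11.45 pos [0.5374 0.1576 0.0345] yaw 6.19 | turn z 0.74 shift [0.13 0.07 0.  ] F [-21.5 -29.3  24.5] q [ 4.2 35.1 87.8  0.  57.  -2. ] w 0.011
[-4.83799723  3.29631453 -0.86474355]
```

Call:
{"method": "move_arm", "body": {"plan": [[0,0,0.8,0,0,0,-1],[0,0,1.6,0,0,0,-1],[0,0,1.6,0,0,0,-1]]}}

```text
time_s: 11.75
position: [0.5374, 0.1576, 0.0345]
tool_rot: [[-0.083, 0.997, 0.0], [0.997, 0.083, -0.001], [-0.001, 0.0, -1.0]]
ft_force: [-21.5, -28.7, 23.6]
grip_width: 0.0113
gripper_force: 72.8
```

```bash
python3 -c "
from h import *
go(.5379,.1590,.0345,5.45);print(env.observe()['wrist_torque'])"
```

```text
t 11.75 pos [0.5374 0.1576 0.0345] yaw 4.75 | turn z -0.70 shift [0.13 0.06 0.  ] F [-21.5 -28.7  23.6] q [ 4.3 35.1 87.8 -0.1 57.  -0.5] w 0.0113
[-4.71439758  3.33661167  0.61022678]
```

The response is stiff and linear both ways, about 1 N·m per degree with the position unchanged, so the bracket is seated. I'll set the yaw to balance the bearing on both fences, then check.

Call:
{"method": "move_arm", "body": {"plan": [[0,0,-0.5,0,0,0,-1],[0,0,-1,0,0,0,-1],[0,0,-1,0,0,0,-1],[0,0,-1,0,0,0,-1]]}}

```text
time_s: 12.15
position: [0.5374, 0.1576, 0.0345]
tool_rot: [[-0.098, 0.995, 0.0], [0.995, 0.098, -0.0], [-0.0, 0.0, -1.0]]
ft_force: [-22.2, -29.6, 24.6]
grip_width: 0.0111
gripper_force: 72.8
```

```bash
python3 -c "
from h import *
W=env.get_image('wrist');cv2.imwrite('pics/w9.png',cv2.resize(W['color'][200:380,260:520,::-1],None,fx=3,fy=3,interpolation=2))
go(.5379,.1590,.0345,5.45);print(env.observe()['wrist_torque'])"
```

```text
t 12.20 pos [0.5374 0.1576 0.0345] yaw 5.64 | turn z 0.19 shift [0.13 0.07 0.  ] F [-21.4 -29.4  24. ] q [ 4.2 35.1 87.8 -0.  57.  -1.4] w 0.0111
[-4.88114802  3.24010511 -0.39088948]
```

View pics/w9.png

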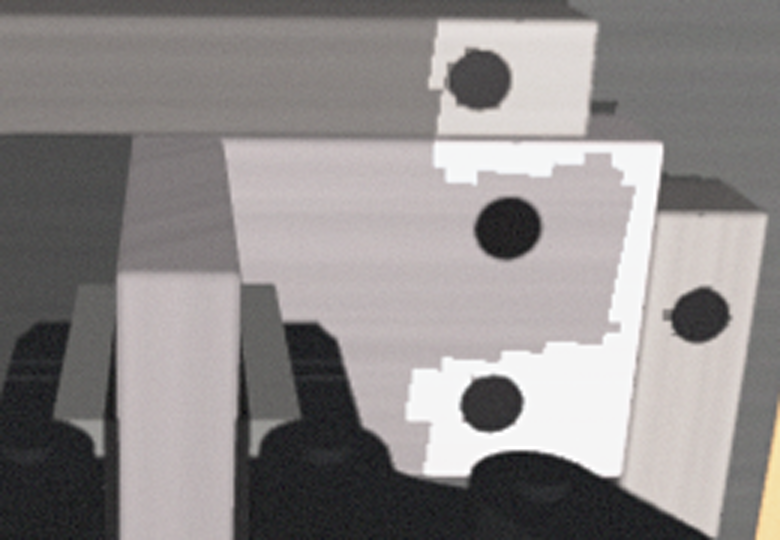

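The foot lies flush and parallel along both fences: the joint is at row 137 from column 225 to 590, and along the right edge from (657,210) to (625,475). Handing in.

```bash
python3 -c "
from h import *
print(env.close_job())"
```

```text
the job is handed in; nothing more can be done
None
```

I set the bracket flat in the fixture's corner and handed the job in at about 12 s, with the gripper still holding it pressed at about 21 N on the far fence and 29 N on the side fence. The judge's verdict was not shown to me.

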